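Pull a print on the card press and hold the impression

TASK

Pull a print on the little green card press: take the red-handled lever bar out of the wooden block, put its steel end down through the eye of the press's hub until its collar sits on the hub, then with the bar draw the hub steadily forward (handle toward the press's front, the robot's side) against its return spring, as far as its stop, so that the platen is fully down on the card. Never slam it or let it fly back, leave the scraper, ink jar and ink roller where they are, and finish while still holding the bar hard forward at the stop: do not let go.

Things in the scene. Friction and masses are not known exactly. Their poses are not given: they have to be found in the camera images.
- bar: loose round lever bar, about 190 g, 190 mm long: steel rod 12 mm in diameter, red handle 24 mm in diameter over the top 80 mm. It stands upright in a hole of the wooden block. Origin: centre of its lower end (chamfered over 6 mm); z runs up along it. Handle: 110 to 190 mm above the origin. Collar: 22 mm in diameter, 6 mm thick, its underside at 70 mm.
- grip (a point): middle of the bar's red handle, on the bar's axis, 150 mm above its lower end; same axes as the bar
- collar (a point): centre of the underside of the bar's collar, 70 mm above its lower end; same axes as the bar
- eye (a point): mouth of the eye, centre of the steel hub's upper face (40 x 36 mm): a round hole, 14 mm with a 2 mm chamfer, through the 44 mm high hub. Turns with the hub. z: out of the hole (up at rest); y: along the pivot shaft, away from the press; -x: forward. The pivot axis is 22 mm below. Bar fully in: collar on this face, lower end 26 mm out below, handle middle 102 mm from the pivot axis.
- hub (a joint): turn of the hub about its level shaft (rad): 0 at rest, held there by the spring; grows as the hub's top and the bar lean forward, toward the press's -x; 0.60 at the stop, platen down on the card. The spring takes 0.25 Nm to start, about 1.0 Nm at the stop (10 N at the handle's middle). The bar has about 0.06 rad of play in the eye, so it leans a little further than the hub.
- press: small green iron card press, fixed: base 230 (x) by 190 mm (y), head 168 mm high between two cheeks, ram above it up to 212 mm. Origin: centre of its underside, on the table. Front: -x. The hub is on its left (+y) side, its centre 130 mm along +y and 138 mm up, with free space below and beyond it.
- stand: fixed wooden block 70 mm (x) by 150 mm (y), 62 mm high, on a slightly wider dark plinth. Origin: centre of its underside. Two upright holes, 14 mm in diameter and 50 mm deep, at y = -45 and y = +45 mm; one holds the bar, the other the scraper, either way round. The bar's lower end rests 12 mm above the table.
- scraper: short scraper with a wooden handle, 106 mm long, 18 mm in diameter, standing upright in the block's other hole, its top 118 mm above the table; origin at its lower end. To be left alone.
- ink: closed round ink jar, 64 mm in diameter, 75 mm high, standing; origin at the centre of its underside. To be left alone.
- roller: ink roller (brayer) lying on the table, about 158 mm long, 106 mm wide, 36 mm high, handle toward its -x; origin on the table under the roller's axle. To be left alone.
Things that resemble listed ones, but are neither listed nor needed, are in the scene too. Of the things that look like the bar, the smallest one is meant.

How it is judged:
On the way, in this order (a step that is already met when the one before it is completed fails the run):
1. the bar is through the eye, its collar down on the hub (distance between collar and eye below 0.005 m and angle between the z axis of bar and the z axis of eye, either way round below 0.12 rad), for 0.2 s.
2. the hub is drawn forward to its stop by the bar (value of joint hub above 0.56 rad and distance between collar and eye below 0.008 m), for 0.2 s.
At the end, for the whole second after the job is handed in: The program ends while the robot holds the bar (at least 2 N of contact) with the hub at its stop (beyond 0.56 rad of 0.60) and the bar still through the eye, its collar within 8 mm of the hub's face and its axis within 0.12 rad of the eye's; this lasts through the last second (all of step 2 and angle between the z axis of bar and the z axis of eye, either way round below 0.12 rad and contact force between any of the fingers, the arm and bar above 2 N); the arm keeps its last pose, push and grip.
It fails at once if the hub is slammed or flies back (faster than 4 rad/s) (velocity of joint hub above 4 rad/s or velocity of joint hub below -4 rad/s).
It fails at once if the ink jar, the roller or the scraper is moved by more than 15 mm (distance of any of ink, roller, scraper from where it was at the start of the episode above 0.015 m).
It also fails if it takes over 58 s, if anything falls off the work surface, if the arm or the gripper's body presses on something with over 40 N, if the wrist force passes 120 N, or if a joint passes its speed limit or range.

ROBOT

A 7-joint arm with a two-finger parallel gripper is mounted at the origin on the work surface. World frame = base frame: x ahead of the robot, y to its left, z up, the work surface at z = 0. Lengths are in m, angles in rad, forces in N, time in s.
With the tool pointing down it reaches from about 0.425 to 0.875 m from the base axis. Payload 4.7 kg.
Tool frame: the origin (TCP) lies on the mounting face of the last link; the fingertips stand 182 mm ahead of it and the grasp point (between the pads) lies 164 mm ahead of it; z points along the fingers, y is the direction in which the jaws open and shut (so a half turn about z gives the same grasp; the last joint's range is limited). The gripper opens to 87 mm and grips with 3 to 60 N. Pads are 19 mm wide; open, the fingers measure 117 mm over their backs; the gripper's body (75 mm by 190 mm) begins 51 mm behind the grasp point.
Start: joints at [-1.264, 0.321, -0.07, 1.45, 0.023, 1.371, -0.057], TCP at [0.188, 0.622, 0.405] pointing down, gripper open.
Joint ranges: [-2.86, 2.86], [-0.3, 2.09], [-1.38, 1.24], [0.06, 2.45], [-1.56, 4.7], [0.09, 2.05], [-2.69, 2.69]. Speed limits (rad/s): [2.57, 2.57, 3.14, 3.14, 3.14, 3.14, 3.14].

INTERFACE

Orientations are given as a rotation vector (axis times angle).
In Python, from bench import ctrl gives the robot as it stands. The module is installed in compiled form; this text tells all that it offers.
- The arm moves only by the tool play_rows, never from a script. Its argument "targets" is text: rows parted by semicolons, each of 7 numbers parted by spaces: the shift along the tool's x, y, z in cm, then the turn, a rotation vector about the tool's x, y, z in rad, then the opening, from -1 (shut) to 1 (fully open). In form: x y z ax ay az grip; .... A call has 1 to 20 rows; each row shifts and turns the pose as measured when the row begins, along the tool's axes as they then stand; what a row does not reach is not made up. A row lasts 1/8 s, in which the tool goes at most 62.5 mm and 10.7 degrees, less where a joint would pass 70% of its speed; a pose out of reach is approached as far as the arm can. A call is refused whole if a number of a shift passes 6.25 or a number of a turn 0.188, either way. A call with a gripper value outside its range is refused whole. The fingers move at their own pace and stop on an object; "newtons" is the grip in N (left out, the last holds). Time passes only in rows, so rows that do not move let the fingers close. It gives the time, the measured TCP pose, the force and the opening at its end, in the units of the state.
- ctrl.get_state(): the state, without advancing time (a new reading comes with each control period).
- ctrl.get_image(name): name is "scene" or "side" or "wrist"; returns a dict with "pixels" (420x560x3 uint8, blue, green, red), "depth" (420x560 float32, m along the optical axis (not along the pixel's ray), 0 where there is no reading), "intrinsics" (3x3 intrinsics, pixels), "R" (3x3) and "t" (3): a world point X has camera coordinates R X + t. Camera axes: x right, y down, z forward; pixel columns grow to the right and rows downward; lengths in m; the calibration is good to about 2 mm. The wrist camera is an equidistant fisheye: a pixel r from the principal point sees the ray r / f radians off the axis. A picture is of the moment at which its call begins.
- ctrl.close_job(): hands the job in, once; it reports no verdict.
The state is a dict: "time": time; "joint_positions": joint angles; "qd": joint speeds; "joint_torque": joint torques, N m; "position": TCP position; "tool_rot": TCP orientation; "ft_force": force on the tool from outside, world axes, zero at the start; "torque": the same for the moment, N m; "grip_width": opening from 0.0 (shut) to 1.0 (fully open).
Only numpy, scipy, OpenCV 4.12 (cv2) and the standard library are available. Lean on these libraries where they do the work, as an engineer would, in place of code of your own. Each camera call takes 0.05 s, during which the arm holds its last target.

## Working session

There is one attempt and no reset: what is moved stays moved. The work goes in short steps, Python scripts to look and compute and a tool call to move; the robot and the scene stay as the last step left them, time stands still between calls to the robot, and variables do not carry over. Pictures are saved under pics/ and viewed, and the job is handed in when it is done.

Besides the shell and the picture viewer there is one more tool, called after ">>>" by a JSON object that holds its "op" and its "data", one argument or row to a line. play_rows: Moves the arm, as the interface text tells. Its arguments: {"type":"object","properties":{"targets":{"type":"string"},"newtons":{"type":"number"}},"required":["targets"]}

```bash
mkdir -p pics; ls
cat > h.py <<'E'
import numpy as np, cv2
from bench import ctrl
from scipy.spatial.transform import Rotation as Ro
def grab(n):
    im=ctrl.get_image(n); np.savez(f'{n}.npz',**im); return im
def load(n): return dict(np.load(f'{n}.npz'))
def pts(im):
    d=im['depth'].astype(float);K=im['intrinsics'];h,w=d.shape
    u,v=np.meshgrid(np.arange(w),np.arange(h))
    P=np.stack([(u-K[0,2])/K[0,0]*d,(v-K[1,2])/K[1,1]*d,d],-1)
    return (P-im['t'])@im['R']   # R^T(P-t)
def proj(im,X):
    c=im['R']@np.array(X)+im['t'];p=im['intrinsics']@c;return p[:2]/p[2]
def ray(im,u,v):
    K=im['intrinsics'];d=np.array([(u-K[0,2])/K[0,0],(v-K[1,2])/K[1,1],1.]);d=im['R'].T@d
    return -im['R'].T@im['t'],d
E
python3 - <<'E'
from h import *
for n in ['scene','side','wrist']:
    im=grab(n);cv2.imwrite(f'pics/{n}0.png',im['pixels']);print(n,im['intrinsics'].tolist(),(-im['R'].T@im['t']).round(3),im['R'][2].round(3))
s=ctrl.get_state()
for k in s:print(k,np.round(s[k],4))
E
```

```text
pics
scene [[441.87972779297024, 0.0, 277.1782319812287], [0.0, 441.87972779297024, 205.286914242659], [0.0, 0.0, 1.0]] [1.194 0.183 1.102] [-0.541 -0.146 -0.828]
side [[481.1470491740592, 0.0, 283.70217520948916], [0.0, 481.1470491740592, 209.2344748753683], [0.0, 0.0, 1.0]] [0.255 0.88  0.671] [ 0.27  -0.818 -0.508]
wrist [[325.19226210127806, 0.0, 283.86119342049665], [0.0, 325.19226210127806, 214.76710864925684], [0.0, 0.0, 1.0]] [0.114 0.644 0.384] [ 0.265 -0.082 -0.961]
time 0.15
joint_positions [-1.2638  0.3216 -0.0701  1.4514  0.0226  1.3708 -0.0569]
qd [-0.0001 -0.0019  0.0007 -0.0037  0.0004 -0.0009  0.0011]
joint_torque [ 1.00000e-04 -4.91794e+01 -4.04400e-01 -3.12878e+01 -6.39000e-02
  4.05000e-02  1.00000e-04]
position [0.1876 0.6222 0.4039]
tool_rot [-4.5830e-01 -3.1079e+00  2.3000e-03]
ft_force [0.4525 0.5584 0.2121]
torque [0.0175 0.0113 0.0049]
grip_width 1.0004
```

View pics/scene0.png

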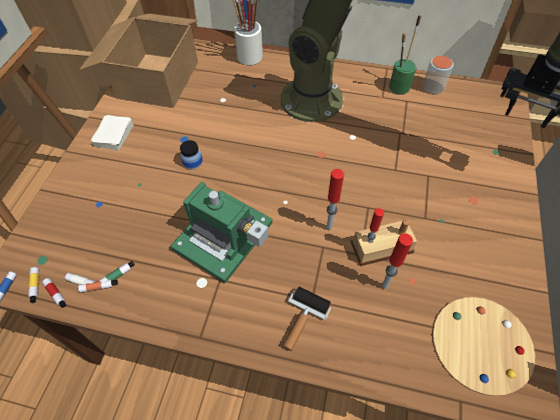

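View pics/side0.png

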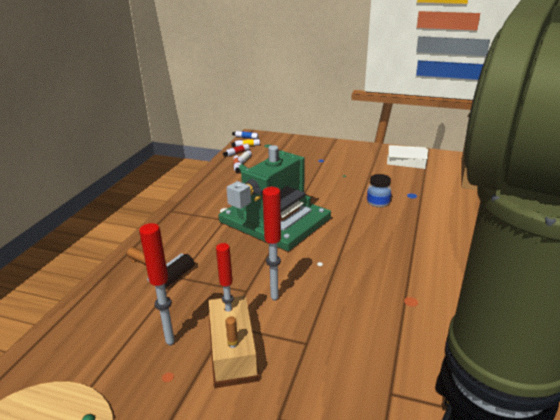

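View pics/wrist0.png

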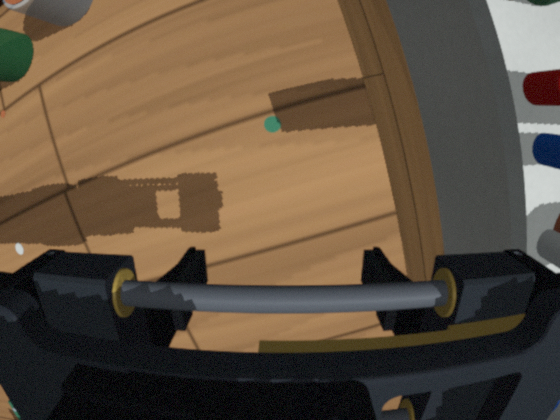

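Bar candidates in the scene view: a large red-handled bar standing at (336,187), a large one at (401,250), and a small one in the wooden block at (376,222). The small one in the block fits the description ("smallest", in a hole). Next I'll check it in a close crop and measure.

Run:
```python
from h import *
for n in ['scene','side']:
    im=load(n);P=pts(im);px=im['pixels'];hsv=cv2.cvtColor(px,cv2.COLOR_BGR2HSV)
    m=(((hsv[...,0]<6)|(hsv[...,0]>174))&(hsv[...,1]>180)&(hsv[...,2]>70)&(P[...,2]>0.05)).astype(np.uint8)
    c,l,st,ce=cv2.connectedComponentsWithStats(m)
    for i in range(1,c):
        if st[i,4]>60:
            q=P[l==i]; print(n,ce[i].round(),st[i,4],'med',np.median(q,0).round(3),'z',np.percentile(q[:,2],[1,99]).round(3))
im=load('scene');a=cv2.resize(im['pixels'][160:310,310:460],None,fx=4,fy=4,interpolation=cv2.INTER_CUBIC)
b=cv2.resize(im['pixels'][170:290,160:280],None,fx=5,fy=5,interpolation=cv2.INTER_CUBIC)
cv2.imwrite('pics/c1.png',a);cv2.imwrite('pics/c2.png',b)
im=load('side');b=cv2.resize(im['pixels'][140:260,210:340],None,fx=5,fy=5,interpolation=cv2.INTER_CUBIC)
cv2.imwrite('pics/c3.png',b)
```

```text
scene [335. 185.] 370 med [0.53  0.154 0.227] z [0.158 0.261]
scene [376. 219.] 188 med [0.576 0.267 0.181] z [0.132 0.204]
scene [401. 249.] 417 med [0.676 0.326 0.23 ] z [0.156 0.26 ]
side [271. 214.] 881 med [0.514 0.168 0.215] z [0.153 0.258]
side [153. 253.] 1148 med [0.657 0.341 0.216] z [0.154 0.258]
side [224. 264.] 519 med [0.564 0.28  0.171] z [0.125 0.203]
```

View pics/c1.png

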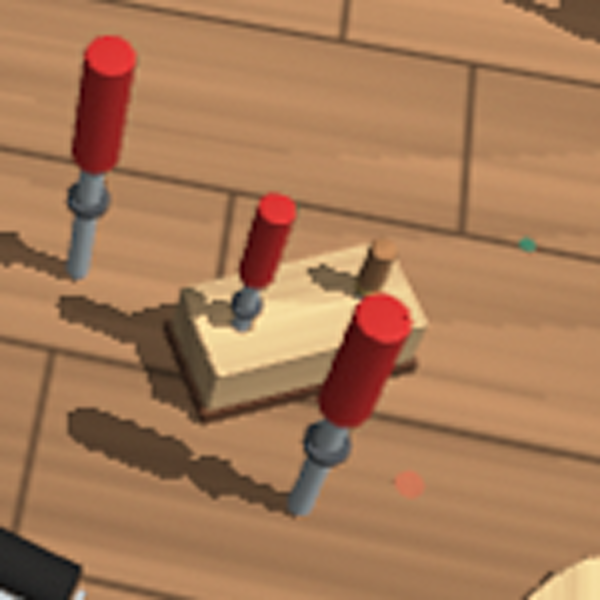

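View pics/c2.png

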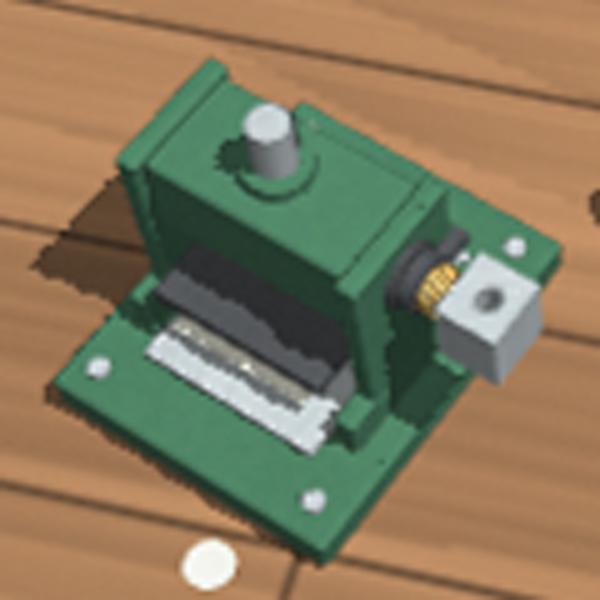

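View pics/c3.png

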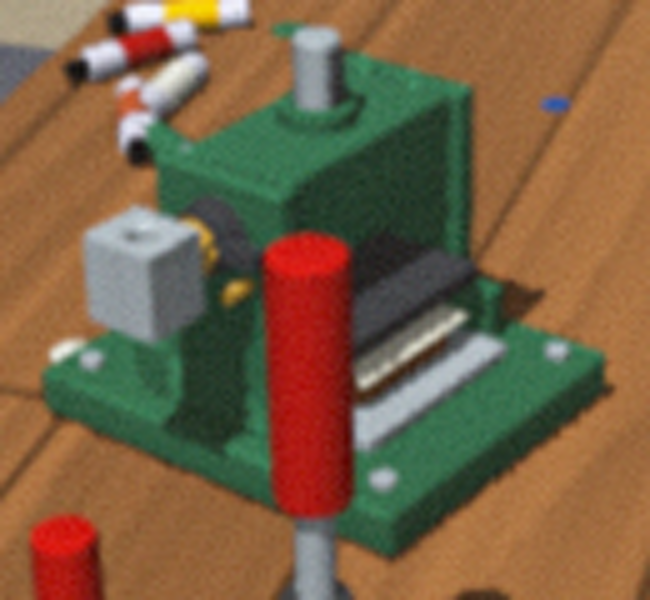

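```bash
cat > meas.py <<'E'
from h import *
def redbar(n,im,near):
    px=im['pixels'];hsv=cv2.cvtColor(px,cv2.COLOR_BGR2HSV)
    m=(((hsv[...,0]<8)|(hsv[...,0]>172))&(hsv[...,1]>150)&(hsv[...,2]>50)).astype(np.uint8)
    c,l,st,ce=cv2.connectedComponentsWithStats(m)
    i=1+np.argmin([np.hypot(*(ce[k]-near))+ (1e4 if st[k,4]<60 else 0) for k in range(1,c)])
    v,u=np.nonzero(l==i); return u,v
def midline(im,u,v):
    # plan azimuth of handle medial line
    (x0,y0),vec=None,None
E
python3 - <<'E'
from meas import *
from scipy.optimize import least_squares
ims={n:load(n) for n in ['scene','side']}
near={'scene':{'A':(376,219),'B':(335,185),'C':(401,249)},'side':{'A':(224,264),'B':(271,214),'C':(153,253)}}
def dist(im,u,v):
    c,d=ray(im,u,v);return c,d
for b in 'ABC':
    L=[]
    for n,im in ims.items():
        u,v=redbar(n,im,near[n][b])
        az=[]
        for uu,vv in zip(u,v):
            c,d=ray(im,uu,vv);az.append(np.arctan2(d[1],d[0]))
        az=np.array(az);lo,hi=np.percentile(az,[2,98]);L.append((c,(lo+hi)/2,hi-lo))
    A=np.array([[np.cos(a),-np.cos(0)*0] for _,a,_ in L])
    M=np.array([[ -np.sin(a),np.cos(a)] for _,a,_ in L]);r=np.array([M[i]@L[i][0][:2] for i in range(2)])
    p=np.linalg.solve(M,r);print(b,p.round(4),[ (np.linalg.norm(p-l[0][:2])*l[2]).round(4) for l in L])
# eye: dark blob
for n,roi in [('scene',(245,220,270,240)),('side',(228,180,252,196))]:
    im=ims[n];x0,y0,x1,y1=roi;g=cv2.cvtColor(im['pixels'],cv2.COLOR_BGR2GRAY)
    g2=cv2.resize(g[y0:y1,x0:x1],None,fx=20,fy=20,interpolation=cv2.INTER_CUBIC);cv2.imwrite(f'pics/e_{n}.png',g2)
    P=pts(im)
    m=(P[...,2]>0.155)&(P[...,2]<0.165);v,u=np.nonzero(m[y0-10:y1+10,x0-15:x1+15]);
    q=P[y0-10:y1+10,x0-15:x1+15][v,u];print(n,len(q),q.min(0).round(3),q.max(0).round(3),np.median(q,0).round(3))
    print(g[y0:y1,x0:x1])
E
```

```text
A [0.5695 0.2685] [np.float64(0.021), np.float64(0.0222)]
B [0.5199 0.1534] [np.float64(0.0291), np.float64(0.0298)]
C [0.6674 0.3272] [np.float64(0.0293), np.float64(0.0303)]
scene 276 [ 0.609 -0.091  0.155] [0.684 0.008 0.165] [ 0.656 -0.021  0.16 ]
[[ 80  74  77  86  87  76  88 146 152 106 131 153 126 114 111 116 158 207
  205 182 111 112 114 115 117]
 [ 86  82  72  63  64  72 142 215 198 120 182 215 186 148 125 111 107 128
  134 119 111 113 114 117 120]
 [ 90  76  65  80  91 108 158 128 134 172 214 212 213 208 184 147 118 109
  111 112 112 114 116 120 109]
 [ 78  80 108 133 174 120 116 112 150 201 214 212 213 213 215 206 167 134
  114 111 112 114 117 111  81]
 [ 85 154 187 148 196 191 103 129 195 219 216 216 216 216 217 218 221 206
  151 128 115 114 109  88  75]
 [139 198 164 178 153 186 111 176 222 217 217 217 218 217 217 218 218 220
  216 189 150 126  97  68  81]
 [144 158 200 160 179 121 173 220 215 214 215 215 209 207 210 211 213 213
  214 218 213 184 125  76 101]
 [194 148 182 205 155 214 216 214 214 215 216 204 177 165 175 195 215 215
  217 214 217 218 189 111 133]
 [158 18
[... 2244 characters left out ...]
56 156 163 173 173 181 182 187 185 189 189 191 191 183 170 142 112
   93  85  88 100 116 106]
 [155 155 150 154 158 155 165 170 180 183 187 189 181 166 143 119  97  90
   90  83  88  96  94  97]
 [154 151 150 154 147 146 150 154 159 169 172 166 146 118  99  90  91  85
   90  84  96  89  84  89]
 [151 152 152 149 145 148 152 155 152 153 156 141 107  91  85  88  89  86
   89  91  91  92  90  89]
 [156 156 150 152 148 152 151 151 151 148 151 130 102  91  87  92  96  98
   85  92  95  93  82  79]
 [150 151 154 150 155 146 150 155 155 150 149 134 102  93  92  95  96  97
   94  93  92  93  87  67]
 [156 156 150 150 149 145 146 156 156 148 152 135 106  98  92  91  96  96
   88  91  96  93  72  63]]
```

```bash
cat >> h.py <<'E'
def onz(im,u,v,z):
    c,d=ray(im,u,v);return c+d*(z-c[2])/d[2]
E
python3 - <<'E'
from meas import *
S=load('scene');D=load('side')
for n,im,(x0,y0,x1,y1),face in [('scene',S,(253,226,262,233),214),('side',D,(233,185,243,189),188)]:
    g=cv2.cvtColor(im['pixels'],cv2.COLOR_BGR2GRAY).astype(float)[y0:y1,x0:x1]
    w=np.clip(face-g-8,0,None);v,u=np.mgrid[y0:y1,x0:x1]
    cu,cv_=(w*u).sum()/w.sum(),(w*v).sum()/w.sum();print(n,cu,cv_,onz(im,cu,cv_,0.16).round(4))
for n,im in [('scene',S),('side',D)]:
    P=pts(im);hsv=cv2.cvtColor(im['pixels'],cv2.COLOR_BGR2HSV)
    g=(hsv[...,0]>60)&(hsv[...,0]<95)&(hsv[...,1]>80)&(im['depth']>0)
    near=np.hypot(P[...,0]-.65,P[...,1]+.1)<.3
    q=P[g&near];z=q[:,2];print(np.histogram(z,bins=np.arange(0,.24,.01)))
    b=q[(z>0.005)&(z<0.03)][:,:2];r=cv2.minAreaRect(b.astype(np.float32));print('base',r)
    t=q[(z>0.163)&(z<0.175)][:,:2];r=cv2.minAreaRect(t.astype(np.float32));print('head',r)
    gray=(hsv[...,1]<60)&near&(np.abs(P[...,2]-.16)<.004)&(P[...,1]>-.06);q=P[gray];r=cv2.minAreaRect(q[:,:2].astype(np.float32));print('hubtop',len(q),r)
    ram=near&(P[...,2]>.205)&(P[...,2]<.22);print('ram',P[ram].mean(0),ram.sum())
    # block, jar, roller, scraper
    wood=(np.abs(P[...,2]-.062)<.004)&(np.hypot(P[...,0]-.57,P[...,1]-.3)<.12);r=cv2.minAreaRect(P[wood][:,:2].astype(np.float32));print('block',wood.sum(),r)
    sc=(P[...,2]>.075)&(np.hypot(P[...,0]-.57,P[...,1]-.34)<.05)&(P[...,2]<.125);print('scr',sc.sum(),P[sc].mean(0),P[sc].max(0))
for uv in [(191,148)]: print('jar',onz(S,*uv,.075))
print('roller', onz(S,312,302,.03),onz(S,292,345,.02))
E
```

```text
scene 257.5310786106033 229.55073126142597 [ 0.6596 -0.0135  0.16  ]
side 236.4300518134715 186.86528497409327 [ 0.6612 -0.0077  0.16  ]
(array([   2,   59,  900,  669,   45,   87,   53,   48,   47,   41,   34,
         53,   95,   97,  103,  115, 1063,  185,   12,    1,    1,    0,
          0]), array([0.  , 0.01, 0.02, 0.03, 0.04, 0.05, 0.06, 0.07, 0.08, 0.09, 0.1 ,
       0.11, 0.12, 0.13, 0.14, 0.15, 0.16, 0.17, 0.18, 0.19, 0.2 , 0.21,
       0.22, 0.23]))
base ((0.6172290444374084, -0.13674743473529816), (0.1906900256872177, 0.22921794652938843), 70.24305725097656)
head ((0.6158646941184998, -0.13580258190631866), (0.15548333525657654, 0.07996109873056412), 69.97642517089844)
hubtop 201 ((0.6537706851959229, -0.02878648042678833), (0.0679498091340065, 0.04190082475543022), 70.00881958007812)
ram [ 0.58240667 -0.02034367  0.21127028] 121
block 922 ((0.584084689617157, 0.3296803832054138), (0.1585148274898529, 0.15209060907363892), 28.173599243164062)
scr 84 [0.52952903 0.34772317 0.10144638] [0.53503383 0.35789215 0.12076615]
(array([ 33, 255, 966, 233, 109, 101,  64,  68,  67, 
[... 248 characters left out ...]
se ((0.6144773364067078, -0.13070586323738098), (0.19084234535694122, 0.22790727019309998), 70.83427429199219)
head ((0.6160343289375305, -0.1327977180480957), (0.15639682114124298, 0.08475673943758011), 69.7754135131836)
hubtop 142 ((0.6550875902175903, -0.026174034923315048), (0.06953343749046326, 0.042402658611536026), 74.65859985351562)
ram [0.55950566 0.03572138 0.21102466] 122
block 2088 ((0.5842747092247009, 0.3315598666667938), (0.15606506168842316, 0.15498456358909607), 28.396785736083984)
scr 115 [0.52735576 0.35519242 0.10375773] [0.53396528 0.3601346  0.11936292]
jar [ 0.37468841 -0.30846084  0.075     ]
roller [0.76201462 0.15082508 0.03      ] [0.87730135 0.1245525  0.02      ]
```

Run:
```python
from h import *
s=ctrl.get_state();R=Ro.from_rotvec(s['tool_rot']).as_matrix();print(R.round(3))
im=load('wrist');c=-im['R'].T@im['t'];print('cam in tool',(R.T@(c-s['position'])).round(4),(im['R']@R).round(3))
```

```text
[[-0.957  0.289 -0.   ]
 [ 0.289  0.957 -0.001]
 [-0.    -0.001 -1.   ]]
cam in tool [0.077  0.     0.0202] [[-0.     1.     0.   ]
 [-0.961 -0.    -0.277]
 [-0.277 -0.001  0.961]]
```

```bash
cat >> h.py <<'E'
def Rt(jaw_deg,tilt=0.0,tdir=None):
    # tool down, y along az jaw; R columns x,y,z ; tilt: turn about +y_press direction
    a=np.deg2rad(jaw_deg);y=np.array([np.cos(a),np.sin(a),0]);z=np.array([0,0,-1.]);x=np.cross(y,z)
    return np.stack([x,y,z],1)
def go(p,R):
    s=ctrl.get_state();R0=Ro.from_rotvec(s['tool_rot']).as_matrix()
    d=R0.T@(np.array(p)-s['position']);w=Ro.from_matrix(R0.T@R).as_rotvec()
    print('t',round(float(s['time']),2),'pos',np.round(s['position'],4),'need cm',(d*100).round(2),'turn',w.round(3),'F',np.round(s['ft_force'],1),'grip',round(float(s['grip_width']),3))
E
python3 - <<'E'
from h import *
go([.188,.622,.47],Rt(110));go([.5695,.2685,.47],Rt(110))
E
```

```text
t 0.15 pos [0.1876 0.6222 0.4039] need cm [-0.04 -0.02 -6.61] turn [-0.001 -0.    -0.642] F [0.5 0.6 0.2] grip 1.0
t 0.15 pos [0.1876 0.6222 0.4039] need cm [-46.77 -22.85  -6.57] turn [-0.001 -0.    -0.642] F [0.5 0.6 0.2] grip 1.0
```

>>> {"op": "play_rows", "data": {
  "targets": "0 0 -2 0 0 -0.16 1;0 0 -2 0 0 -0.16 1;0 0 -2 0 0 -0.16 1;0 0 -1 0 0 -0.16 1;0 0 0 0 0 0 1"
}}

```text
time: 0.78
position: [0.1875, 0.6221, 0.4729]
tool_rot: [0.571, -3.086, 0.01]
ft_force: [0.5, 0.2, 0.5]
grip_width: 1.002
```

```bash
python3 -c "
from h import *
go([.5695,.2685,.47],Rt(110))"
```

```text
t 0.78 pos [0.1875 0.6221 0.4729] need cm [-23.01 -46.69   0.46] turn [-0.006 -0.004  0.017] F [0.5 0.2 0.5] grip 1.002
```

>>> {"op": "play_rows", "data": {
  "targets": "-1 -2 0 0 0 0 1;-2 -4 0 0 0 0 1;-2 -4 0 0 0 0 1;-2 -4 0 0 0 0 1;-2 -4 0 0 0 0 1;-2 -4 0 0 0 0 1;-2 -4 0 0 0 0 1;-2 -4 0 0 0 0 1;-2 -4 0 0 0 0 1;-2 -4 0 0 0 0 1;-2 -4 0 0 0 0 1;-2 -4 0 0 0 0 1;0 0 0 0 0 0 1"
}}

```text
time: 2.4
position: [0.5805, 0.233, 0.4656]
tool_rot: [0.491, -3.09, 0.037]
ft_force: [-1.3, 0.1, 0.2]
grip_width: 1.004
```

```bash
python3 -c "
from h import *
go([.5695,.2685,.47],Rt(110))
for n in ['scene','side','wrist']:
  im=grab(n);cv2.imwrite(f'pics/{n}1.png',im['pixels'])
"
```

```text
t 2.4 pos [0.5805 0.233  0.4656] need cm [-0.05  3.71 -0.52] turn [-0.021 -0.016 -0.034] F [-1.3  0.1  0.2] grip 1.004
```

View pics/wrist1.png

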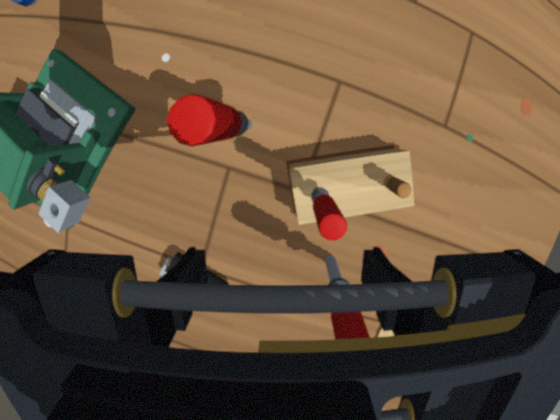

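View pics/side1.png

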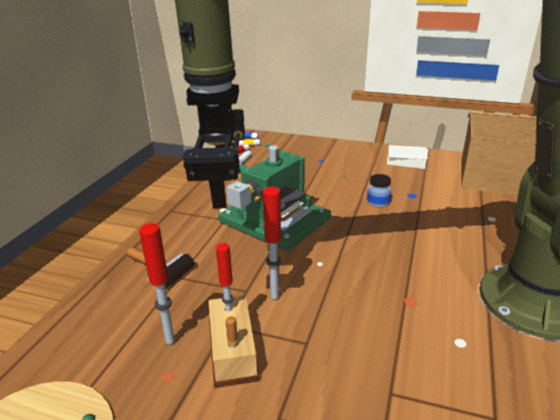

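```bash
cat >> h.py <<'E'
def wray(im,u,v):
    K=im['intrinsics'];a=(u-K[0,2])/K[0,0];b=(v-K[1,2])/K[1,1];r=np.hypot(a,b)
    d=np.array([np.sin(r)*a/r,np.sin(r)*b/r,np.cos(r)]);return -im['R'].T@im['t'],im['R'].T@d
def wonz(im,u,v,z):
    c,d=wray(im,u,v);return c+d*(z-c[2])/d[2]
def wproj(im,X):
    c=im['R']@np.array(X)+im['t'];th=np.arctan2(np.hypot(c[0],c[1]),c[2]);q=c[:2]/np.hypot(c[0],c[1])*th
    K=im['intrinsics'];return np.array([K[0,0]*q[0]+K[0,2],K[1,1]*q[1]+K[1,2]])
E
python3 - <<'E'
from h import *
im=load('wrist');D=load('side')
s=ctrl.get_state();R=Ro.from_rotvec(s['tool_rot']).as_matrix();g=s['position']+R[:,2]*.164
print('grasp',g,proj(D,g))
a=cv2.resize(im['pixels'][170:270,280:380],None,fx=6,fy=6,interpolation=cv2.INTER_CUBIC);cv2.imwrite('pics/c4.png',a)
hsv=cv2.cvtColor(im['pixels'],cv2.COLOR_BGR2HSV)
m=(((hsv[...,0]<8)|(hsv[...,0]>172))&(hsv[...,1]>150)).astype(np.uint8)
# bright top
b=m*(hsv[...,2]>200).astype(np.uint8)
for nm,mm in [('all',m),('top',b)]:
  c,l,st,ce=cv2.connectedComponentsWithStats(mm.astype(np.uint8))
  for i in range(1,c):
    if st[i,4]>100: print(nm,st[i],ce[i].round(1),wonz(im,*ce[i],.202).round(4),wonz(im,*ce[i],.26).round(4))
print('stem bottom A at block',wonz(im,318,190,.062))
print('eye',wonz(im,54.5,208.5,.16), 'proj',wproj(im,[.66,-.012,.16]))
print('hubcrop');cv2.imwrite('pics/c5.png',cv2.resize(im['pixels'][160:250,20:120],None,fx=6,fy=6,interpolation=cv2.INTER_CUBIC))
E
```

```text
grasp [0.57586452 0.23550904 0.30205147] [221.93322056 183.66271282]
all [ 166   94   76   52 2892] [201.5 120.1] [0.5186 0.1468 0.202 ] [0.5154 0.1625 0.26  ]
all [ 314  195   33   46 1041] [329.1 218.3] [0.5606 0.2646 0.202 ] [0.5474 0.2524 0.26  ]
all [332 312  37  27 813] [348.8 325.3] [0.649  0.3188 0.202 ] [0.6149 0.2938 0.26  ]
top [335 218  11  19 144] [339.9 226.4] [0.5641 0.2752 0.202 ] [0.5501 0.2605 0.26  ]
stem bottom A at block [0.56348957 0.26875356 0.062     ]
eye [ 0.65574388 -0.01165966  0.16      ] proj [ 53.99754151 211.90632075]
hubcrop
```

View pics/c4.png

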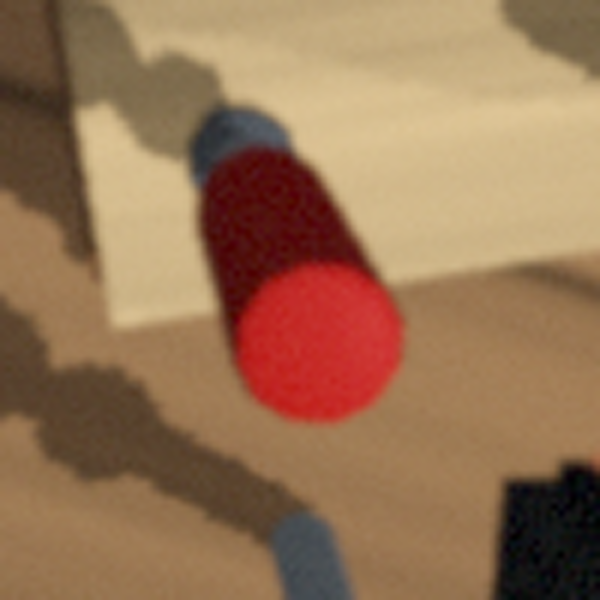

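View pics/c5.png

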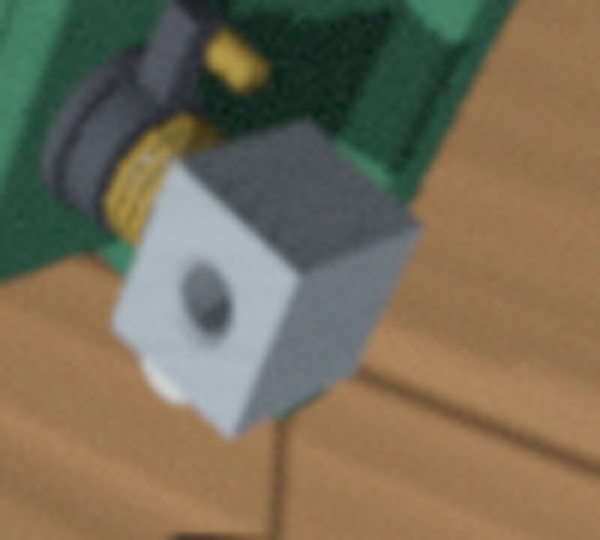

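```bash
python3 -c "
from h import *
im=load('wrist');print(wonz(im,333.3,227,.202))
go([.568,.2685,.47],Rt(110))"
```

```text
[0.56625224 0.27028866 0.202     ]
t 2.55 pos [0.5775 0.239  0.466 ] need cm [-0.04  3.09 -0.45] turn [-0.017 -0.016 -0.023] F [-1.1  0.9 -0. ] grip 1.001
```

>>> {"op": "play_rows", "data": {
  "targets": "0 1.8 -0.2 -0.02 -0.015 -0.03 1;0 1.8 -0.2 0 0 0 1;0 0 0 0 0 0 1"
}}

```text
time: 2.92
position: [0.5617, 0.2795, 0.4702]
tool_rot: [0.569, -3.088, -0.011]
ft_force: [0.6, 0.5, -0.8]
grip_width: 0.998
```

```bash
python3 -c "
from h import *
go([.568,.2685,.47],Rt(110));go([.568,.2685,.326],Rt(110))"
```

```text
t 2.92 pos [0.5617 0.2795 0.4702] need cm [-0.2  -1.26  0.01] turn [ 0.007 -0.     0.016] F [ 0.6  0.5 -0.8] grip 0.998
t 2.92 pos [0.5617 0.2795 0.4702] need cm [-0.21 -1.36 14.41] turn [ 0.007 -0.     0.016] F [ 0.6  0.5 -0.8] grip 0.998
```

>>> {"op": "play_rows", "data": {
  "targets": "-0.2 -1.2 0 0 0 0.016 1;0 0 0 0 0 0 1;0 0 0 0 0 0 1"
}}

```text
time: 3.3
position: [0.5683, 0.268, 0.4702]
tool_rot: [0.543, -3.093, -0.009]
ft_force: [-0.3, 1.4, 0.5]
grip_width: 0.999
```

```bash
python3 -c "
from h import *
go([.568,.2685,.47],Rt(110));go([.568,.2685,.326],Rt(110))"
```

```text
t 3.3 pos [0.5683 0.268  0.4702] need cm [0.01 0.06 0.02] turn [ 0.006 -0.    -0.002] F [-0.3  1.4  0.5] grip 0.999
t 3.3 pos [0.5683 0.268  0.4702] need cm [ 0.   -0.03 14.42] turn [ 0.006 -0.    -0.002] F [-0.3  1.4  0.5] grip 0.999
```

>>> {"op": "play_rows", "data": {
  "targets": "0 0 2 0.006 0 0 1;0 0 3 0 0 0 1;0 0 3 0 0 0 1;0 0 0 0 0 0 1;0 0 0 0 0 0 1"
}}

```text
time: 3.92
position: [0.5681, 0.2667, 0.3842]
tool_rot: [0.539, -3.092, 0.004]
ft_force: [0.6, 0.1, 0.6]
grip_width: 1.0
```

```bash
python3 -c "
from h import *
for n in ['scene','side']:
  im=grab(n);cv2.imwrite(f'pics/{n}2.png',im['pixels'])
go([.568,.2685,.326],Rt(110))
a=cv2.resize(load('scene')['pixels'][100:300,280:480],None,fx=2.5,fy=2.5);b=cv2.resize(load('side')['pixels'][120:320,130:330],None,fx=2.5,fy=2.5)
cv2.imwrite('pics/d2.png',np.hstack([a,b])[:,:1000][:, :1000] if 0 else cv2.resize(np.hstack([a,b]),(800,400)))
"
```

```text
t 4.03 pos [0.5681 0.2668 0.3845] need cm [-0.07  0.18  5.85] turn [-0.002 -0.003 -0.004] F [-0.3 -0.4  0.3] grip 0.999
```

View pics/d2.png

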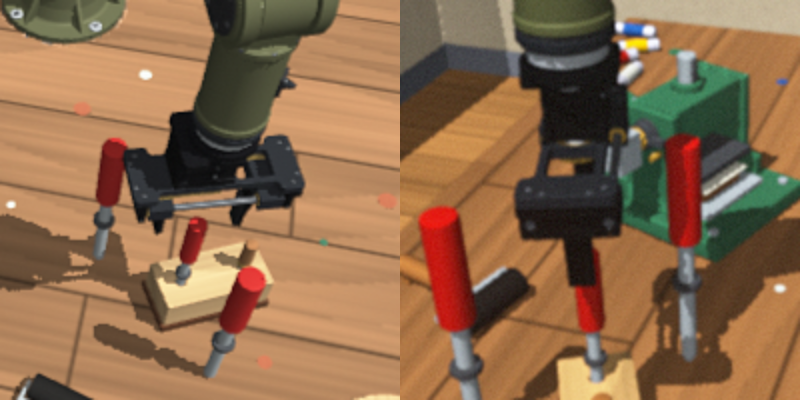

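The gripper is straddling the small bar's handle (crop 195,240 left; 590,290 right), with the two big bars clear to either side. Next I'll descend and close.

>>> {"op": "play_rows", "data": {
  "targets": "0 0.15 2 0 0 0 1;0 0 2 0 0 0 1;0 0 1.5 0 0 0 1;0 0 0 0 0 0 1;0 0 0 0 0 0 1"
}}

```text
time: 4.65
position: [0.5678, 0.2687, 0.3279]
tool_rot: [-0.54, 3.094, -0.001]
ft_force: [0.5, -0.7, 0.2]
grip_width: 0.998
```

```bash
python3 -c "
from h import *
go([.568,.2685,.326],Rt(110))"
```

```text
t 4.65 pos [0.5678 0.2687 0.3279] need cm [-0.01 -0.03  0.19] turn [-0.001  0.001 -0.003] F [ 0.5 -0.7  0.2] grip 0.998
```

>>> {"op": "play_rows", "data": {
  "targets": "0 0 0.2 0 0 0 -0.2;0 0 0 0 0 0 -1;0 0 0 0 0 0 -1;0 0 0 0 0 0 -1;0 0 0 0 0 0 -1;0 0 0 0 0 0 -1",
  "newtons": 15
}}

```text
time: 5.4
position: [0.5684, 0.2689, 0.3278]
tool_rot: [-0.54, 3.09, 0.001]
ft_force: [0.3, 0.1, -0.3]
grip_width: 0.398
```

>>> {"op": "play_rows", "data": {
  "targets": "0 0 0 0 0 0 -1;0 0 0 0 0 0 -1;0 0 0 0 0 0 -1",
  "newtons": 40
}}

```text
time: 5.78
position: [0.5684, 0.269, 0.3279]
tool_rot: [-0.54, 3.09, 0.001]
ft_force: [0.0, 0.2, -0.7]
grip_width: 0.271
```

```bash
python3 -c "
from h import *
go([.568,.2685,.326],Rt(110))"
```

```text
t 5.78 pos [0.5684 0.269  0.3279] need cm [ 0.05 -0.03  0.19] turn [-0.     0.005 -0.003] F [ 0.   0.2 -0.7] grip 0.271
```

>>> {"op": "play_rows", "data": {
  "targets": "0 0 -1 0 0 0 -1;0 0 -1.5 0 0 0 -1;0 0 -2 0 0 0 -1;0 0 -2 0 0 0 -1;0 0 -2 0 0 0 -1;0 0 -2 0 0 0 -1;0 0 -2 0 0 0 -1;0 0 -2 0 0 0 -1;0 0 -2 0 0 0 -1;0 0 -0.5 0 0 0 -1;0 0 0 0 0 0 -1"
}}

```text
time: 7.15
position: [0.5665, 0.2667, 0.5122]
tool_rot: [-0.537, 3.087, -0.0]
ft_force: [-1.4, 0.2, -1.7]
grip_width: 0.267
```

```bash
python3 -c "
from h import *
for n in ['scene','side','wrist']:
  im=grab(n);cv2.imwrite(f'pics/{n}3.png',im['pixels'])
go([.66,-.012,.493],Rt(70))
"
```

```text
t 7.3 pos [0.5665 0.2668 0.511 ] need cm [  0.63 -29.4    1.85] turn [0.001 0.007 0.694] F [-0.1  1.  -0.9] grip 0.268
```

View pics/side3.png

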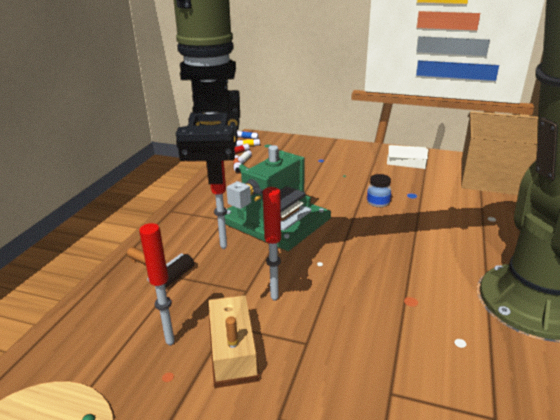

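View pics/scene3.png

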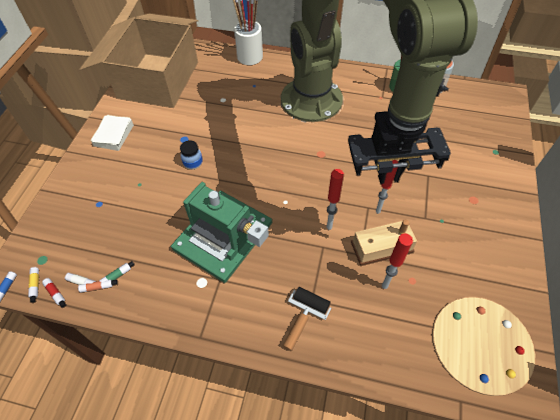

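>>> {"op": "play_rows", "data": {
  "targets": "0 0 0 0 0 0.14 -1;0 0 0 0 0 0.14 -1;0 0 0 0 0 0.14 -1;0 0 0 0 0 0.14 -1;0 0 0 0 0 0.12 -1;0 0 0 0 0 0 -1"
}}

```text
time: 8.05
position: [0.566, 0.2668, 0.5046]
tool_rot: [-0.556, -3.09, 0.009]
ft_force: [0.1, -0.7, -0.8]
grip_width: 0.267
```

```bash
python3 -c "
from h import *
go([.66,-.012,.505],Rt(70))
"
```

```text
t 8.05 pos [0.566  0.2668 0.5046] need cm [-18.53 -22.85   0.07] turn [-0.006 -0.001 -0.007] F [ 0.1 -0.7 -0.8] grip 0.267
```

>>> {"op": "play_rows", "data": {
  "targets": "-0.8 -1 -0.1 0 0 0 -1;-1.7 -2.1 -0.1 0 0 0 -1;-1.7 -2.1 -0.1 0 0 0 -1;-1.7 -2.1 -0.1 0 0 0 -1;-1.7 -2.1 -0.1 0 0 0 -1;-1.7 -2.1 -0.1 0 0 0 -1;-1.7 -2.1 -0.1 0 0 0 -1;-1.7 -2.1 -0.1 0 0 0 -1;-1.7 -2.1 -0.1 0 0 0 -1;-0.8 -1 -0.1 0 0 0 -1;0 0 -0.1 0 0 0 -1;0 0 -0.1 0 0 0 -1"
}}

```text
time: 9.55
position: [0.6472, 0.0216, 0.5165]
tool_rot: [-0.537, -3.091, 0.017]
ft_force: [-0.2, 1.4, -1.3]
grip_width: 0.265
```

```bash
python3 -c "
from h import *
go([.66,-.012,.505],Rt(70))
"
```

```text
t 9.55 pos [0.6472 0.0216 0.5165] need cm [-2.34 -2.72  1.18] turn [-0.011 -0.002  0.005] F [-0.2  1.4 -1.3] grip 0.265
```

>>> {"op": "play_rows", "data": {
  "targets": "-1.1 -1.3 0.4 -0.01 0 0.005 -1;-1 -1.2 0.4 0 0 0 -1;-0.2 -0.2 0.2 0 0 0 -1;0 0 0 0 0 0 -1;0 0 0 0 0 0 -1"
}}

```text
time: 10.18
position: [0.6604, -0.0118, 0.5054]
tool_rot: [-0.54, -3.091, -0.001]
ft_force: [0.3, -0.2, -1.0]
grip_width: 0.27
```

```bash
python3 -c "
from h import *
for n in ['scene','side','wrist']:
  im=grab(n);cv2.imwrite(f'pics/{n}4.png',im['pixels'])
go([.66,-.012,.505],Rt(70))
a=cv2.resize(load('scene')['pixels'][130:260,200:300],None,fx=4,fy=4,interpolation=2);b=cv2.resize(load('side')['pixels'][100:230,190:290],None,fx=4,fy=4,interpolation=2)
cv2.imwrite('pics/d4.png',np.hstack([a,b]))
"
```

```text
t 10.32 pos [ 0.6604 -0.0116  0.5055] need cm [ 0.02 -0.05  0.05] turn [-0.    -0.003  0.003] F [ 0.   0.1 -1.3] grip 0.269
```

View pics/d4.png

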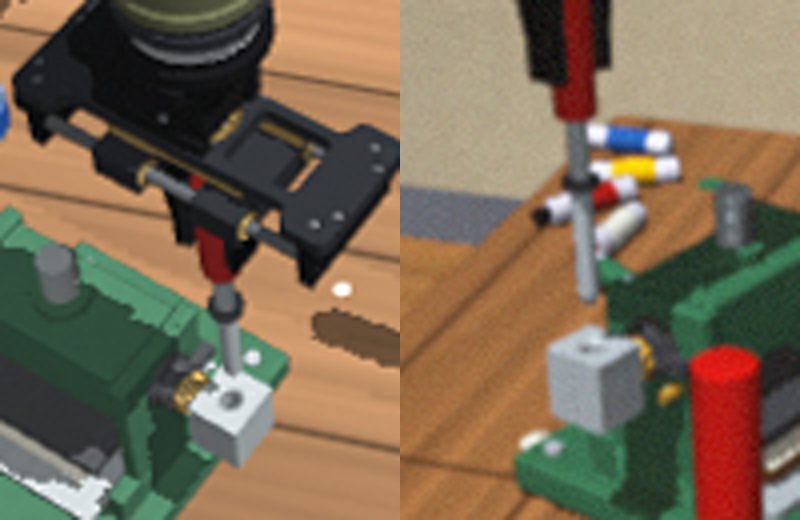

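View pics/wrist4.png

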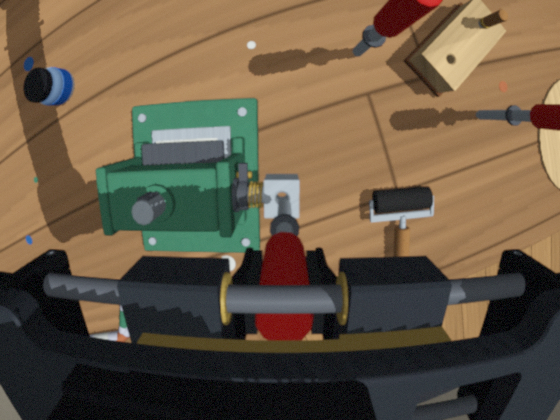

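```bash
cat > axis.py <<'E'
from h import *
def axis(z0=.18,z1=.24,ctr=(.66,-.012),rad=.035,zlow=.0):
    # rod centreline from depth-segmented pixels in scene and side; fit 3D line from plane intersections
    planes=[];out={}
    for n in ['scene','side']:
        im=load(n);P=pts(im);m=(np.hypot(P[...,0]-ctr[0],P[...,1]-ctr[1])<rad)&(P[...,2]>z0)&(P[...,2]<z1)&(im['depth']>0)
        hsv=cv2.cvtColor(im['pixels'],cv2.COLOR_BGR2HSV);m&=(hsv[...,1]<120)
        cs=[]
        for r in range(m.shape[0]):
            u=np.nonzero(m[r])[0]
            if len(u)>=3 and len(u)<12: cs.append((u.mean(),r,len(u)))
        cs=np.array(cs);
        if len(cs)<4: print(n,'few');continue
        A=np.polyfit(cs[:,1],cs[:,0],1);res=cs[:,0]-np.polyval(A,cs[:,1])
        k=np.abs(res)<1;A=np.polyfit(cs[k,1],cs[k,0],1)
        r0,r1=cs[:,1].min(),cs[:,1].max()
        c,d0=ray(im,np.polyval(A,r0),r0);_,d1=ray(im,np.polyval(A,r1),r1)
        nrm=np.cross(d0,d1);nrm/=np.linalg.norm(nrm);planes.append((nrm,c))
        print(n,'rows',r0,r1,'n',k.sum(),'rms',res[k].std().round(2),'widths',np.median(cs[:,2]),'tip px',np.polyval(A,r1).round(2),r1)
    (n1,c1),(n2,c2)=planes
    d=np.cross(n1,n2);d/=np.linalg.norm(d);d*=np.sign(d[2])
    def at(z):
        M=np.array([n1,n2,[0,0,1]]);return np.linalg.solve(M,[n1@c1,n2@c2,z])
    return d,at
if __name__=='__main__':
    d,at=axis();print('dir',d.round(4));
    for z in(.16,.2,.25,.35):print(z,at(z).round(4))
E
python3 axis.py
```

```text
scene rows 213.0 223.0 n 11 rms 0.24 widths 5.0 tip px 258.2 223.0
side rows 156.0 175.0 n 20 rms 0.13 widths 6.0 tip px 236.65 175.0
dir [ 0.0011 -0.0091  1.    ]
0.16 [ 0.6596 -0.0097  0.16  ]
0.2 [ 0.6596 -0.0101  0.2   ]
0.25 [ 0.6597 -0.0106  0.25  ]
0.35 [ 0.6598 -0.0115  0.35  ]
```

Run:
```python
from axis import *
d,at=axis()
S=load('scene');D=load('side')
# re-measure eye now (may be partly hidden) and triangulate
A=[];b=[]
for im,uv in[(S,(257.53,229.55)),(D,(236.43,186.87))]:
    c,r=ray(im,*uv);r/=np.linalg.norm(r);M=np.eye(3)-np.outer(r,r);A.append(M);b.append(M@c)
X=np.linalg.solve(sum(A),sum(b));print('tri',X.round(4))
for n,im in(('scene',S),('side',D)):
    e=at(.16);print(n,'bar axis at z=.16 px',proj(im,e).round(2))
```

```text
scene rows 213.0 223.0 n 11 rms 0.24 widths 5.0 tip px 258.2 223.0
side rows 156.0 175.0 n 20 rms 0.13 widths 6.0 tip px 236.65 175.0
tri [ 0.6612 -0.0122  0.1592]
scene bar axis at z=.16 px [259.   229.84]
side bar axis at z=.16 px [237.41 186.56]
```

Run:
```python
from h import *
S=load('scene');D=load('side')
for n,im,seed,lo in(('scene',S,(262,236),175),('side',D,(230,187),166)):
    g=cv2.cvtColor(cv2.imread(f'pics/{n}0.png'),cv2.COLOR_BGR2GRAY)
    x0,y0=seed[0]-30,seed[1]-30
    c=cv2.resize(g[y0:y0+60,x0:x0+60],None,fx=10,fy=10,interpolation=cv2.INTER_CUBIC)
    if n=='side': c=cv2.GaussianBlur(c,(0,0),5)
    m=(c>lo).astype(np.uint8)
    _,l=cv2.connectedComponents(m);k=(l==l[300,300]).astype(np.uint8)
    k=cv2.morphologyEx(k,cv2.MORPH_OPEN,np.ones((25,25)))
    cs,_=cv2.findContours(k,cv2.RETR_EXTERNAL,cv2.CHAIN_APPROX_NONE);h=cv2.convexHull(max(cs,key=cv2.contourArea))
    q=cv2.approxPolyN(h,4).reshape(-1,2).astype(float) if hasattr(cv2,'approxPolyN') else None
    o=cv2.cvtColor(c,cv2.COLOR_GRAY2BGR);cv2.polylines(o,[q.astype(np.int32)],True,(0,0,255),1)
    a,b,c2,d=q;M=np.array([c2-a,-(d-b)]).T;t=np.linalg.solve(M,b-a);ctr=a+t[0]*(c2-a)
    cv2.circle(o,tuple(int(v) for v in ctr),4,(0,255,0),-1)
    uv=(ctr-4.5)/10+[x0,y0];W=np.array([onz(im,*((p-4.5)/10+[x0,y0]),.16) for p in q])
    print(n,uv.round(2),onz(im,*uv,.16).round(4),'sides',[np.linalg.norm(W[i]-W[i-1]).round(4) for i in range(4)],W.mean(0).round(4))
    cv2.imwrite(f'pics/q_{n}.png',o)
a=np.hstack([cv2.imread('pics/q_scene.png'),cv2.imread('pics/q_side.png')]);cv2.imwrite('pics/q.png',cv2.resize(a,(800,400)))
```

```text
scene [261.5 235.5] [6.739e-01 5.000e-04 1.600e-01] sides [np.float64(0.1545), np.float64(0.1704), np.float64(0.1415), np.float64(0.1712)] [ 6.703e-01 -6.000e-04  1.600e-01]
side [237.38 186.4 ] [ 0.66   -0.0104  0.16  ] sides [np.float64(0.0401), np.float64(0.0354), np.float64(0.0374), np.float64(0.0376)] [ 0.6603 -0.0112  0.16  ]
```

View pics/q.png

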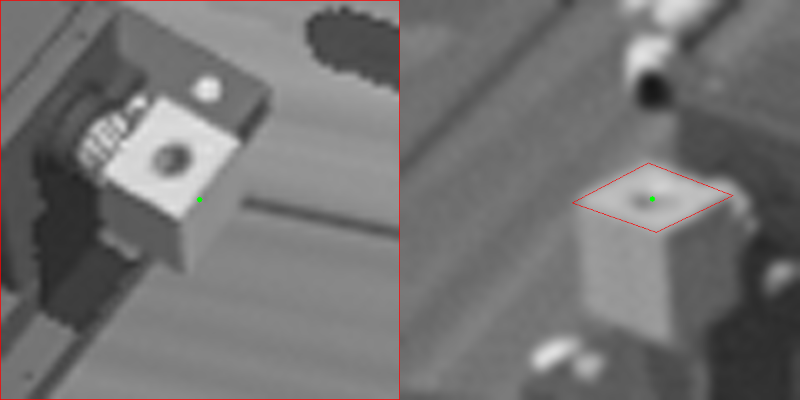

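Run:
```python
from h import *
S=load('scene');D=load('side')
print(cv2.cvtColor(S['pixels'],cv2.COLOR_BGR2GRAY)[208:236,250:268])
e=[.6604,-.0118]
for z in(.17,.18,.2,.22,.24):print(z,proj(S,[*e,z]).round(2),proj(S,[.6596,-.0097,z]).round(2),proj(D,[*e,z]).round(2))
A=[];b=[]
for im,uv in[(S,(257.45,229.6)),(D,(237.38,186.4))]:
    c,r=ray(im,*uv);r/=np.linalg.norm(r);M=np.eye(3)-np.outer(r,r);A.append(M);b.append(M@c);print(onz(im,*uv,.16).round(4))
print('tri',np.linalg.solve(sum(A),sum(b)).round(4))
c=cv2.resize(S['pixels'][195:245,235:285],None,fx=12,fy=12,interpolation=cv2.INTER_CUBIC);cv2.imwrite('pics/r.png',c)
```

```text
[[122 115  77  45  48  48  50  49  48  46  94 155 170 167 167 167 164 164]
 [122 124 111  62  48  49  49  49  52  81 135 168 164 164 163 164 165 167]
 [123 123 123 112  69  59  59  68 100 139 166 164 161 163 162 162 162 164]
 [126 124 124 120 108 100 106 124 150 159 158 161 163 162 162 160 161 163]
 [126 124 123 122 114  95 114 143 154 144 120 143 158 162 164 163 163 162]
 [124 124 123 122 113  96 117 139 154 146 114 114 121 144 161 166 165 163]
 [108 120 122 124 117  98 112 138 151 145 116 119 120 112 131 162 163 167]
 [ 94 104 115 121 116  97 110 135 151 146 117 121 120 121 122 118 139 162]
 [ 95  97  97 106 116 101 108 133 150 148 124 119 121 123 121 122 118 124]
 [ 97  97  88  87 108 100 105 130 148 148 125 125 157 165 143 118 120 120]
 [ 97  90  72  85 109  99 103 127 147 147 128 167 234 233 210 121 119 121]
 [ 92  79  82 112 118 103 100 124 145 150 154 200 231 229 211 134 120 121]
 [ 83  97 156 165 112 105  98 120 143 151 142 169 222 221 195 119 119 122]
 [ 77 152 231 215 133 154  93 116 140 151 141 115 137 145 127 118 122 123]
 [116 170 138 143 189 208 109 109 136 151 153 128 
[... 646 characters left out ...]
 173 144 108 114 141 201 229 227 222 190 148 151 154]
 [227 224 223 223 222 207 179 168 183 203 226 224 223 204 158 151 153 154]
 [216 224 225 224 223 225 227 228 227 226 225 225 212 173 149 153 153 153]
 [130 201 224 228 228 227 226 226 226 225 226 215 173 148 150 153 154 153]
 [ 93 100 143 197 222 225 226 225 225 226 222 189 147 149 151 154 154 151]]
0.17 [257.9  227.87] [258.81 227.76] [237.16 182.2 ]
0.18 [257.68 225.75] [258.6  225.64] [236.89 178.27]
0.2 [257.24 221.41] [258.17 221.3 ] [236.34 170.28]
0.22 [256.78 216.94] [257.72 216.83] [235.78 162.15]
0.24 [256.31 212.32] [257.26 212.21] [235.21 153.85]
[ 0.6598 -0.0137  0.16  ]
[ 0.66   -0.0104  0.16  ]
tri [ 0.6603 -0.0132  0.1593]
```

View pics/r.png

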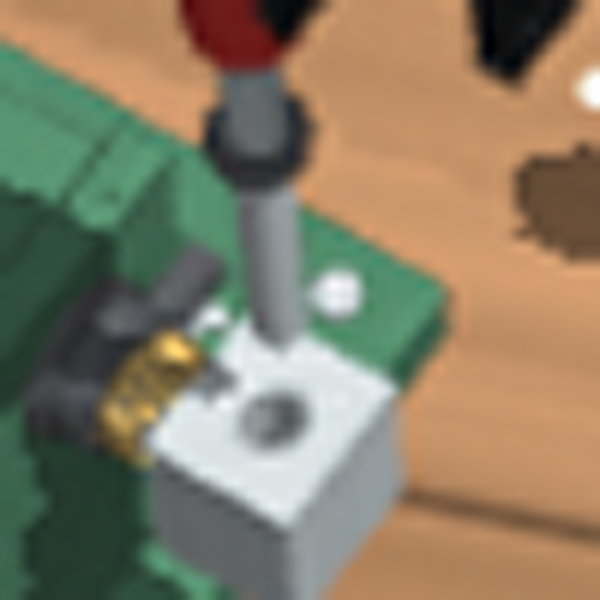

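```bash
python3 -c "
from h import *
go([.6608,-.0138,.482],Rt(70))
"
```

```text
t 10.32 pos [ 0.6604 -0.0116  0.5055] need cm [-0.12 -0.2   2.35] turn [-0.    -0.003  0.003] F [ 0.   0.1 -1.3] grip 0.269
```

>>> {"op": "play_rows", "data": {
  "targets": "-0.1 -0.2 0.8 0 0 0 -1;0 0 0.8 0 0 0 -1;0 0 0.5 0 0 0 -1;0 0 0 0 0 0 -1;0 0 0 0 0 0 -1"
}}

```text
time: 10.95
position: [0.6604, -0.0132, 0.4827]
tool_rot: [-0.538, -3.091, -0.001]
ft_force: [0.7, 0.1, -1.1]
grip_width: 0.269
```

```bash
python3 -c "
from h import *
for n in ['scene','side']:
  im=grab(n)
go([.6608,-.0138,.482],Rt(70))
a=cv2.resize(load('scene')['pixels'][195:245,235:275],None,fx=10,fy=10,interpolation=2);b=cv2.resize(load('side')['pixels'][160:210,215:255],None,fx=10,fy=10,interpolation=2)
cv2.imwrite('pics/d5.png',np.hstack([a,b]))
"; python3 axis.py
```

```text
t 11.05 pos [ 0.6604 -0.0132  0.4828] need cm [-0.05 -0.04  0.08] turn [-0.    -0.004  0.004] F [-0.4 -0.3 -2.1] grip 0.266
scene rows 215.0 225.0 n 11 rms 0.25 widths 5.0 tip px 258.08 225.0
side rows 156.0 179.0 n 24 rms 0.23 widths 5.0 tip px 237.27 179.0
dir [ 0.0103 -0.0258  0.9996]
0.16 [ 0.659  -0.0104  0.16  ]
0.2 [ 0.6594 -0.0115  0.2   ]
0.25 [ 0.6599 -0.0128  0.25  ]
0.35 [ 0.661  -0.0153  0.35  ]
```

View pics/d5.png

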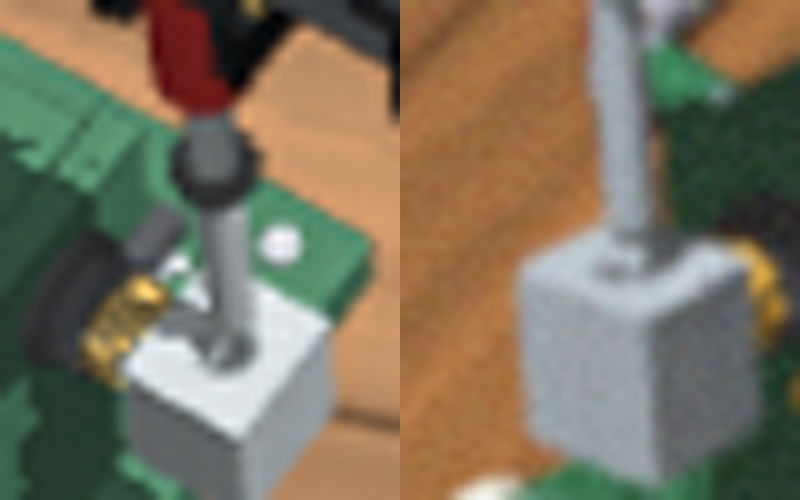

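>>> {"op": "play_rows", "data": {
  "targets": "-0.05 -0.1 0.3 0 0 0 -1;0 0 0.4 0 0 0 -1;0 0 0.4 0 0 0 -1;0 0 0.4 0 0 0 -1;0 0 0 0 0 0 -1"
}}

```text
time: 11.68
position: [0.6606, -0.0147, 0.4669]
tool_rot: [-0.539, -3.092, -0.001]
ft_force: [1.0, -0.8, -2.1]
grip_width: 0.266
```

```bash
python3 -c "
from h import *
for n in ['scene','side']:
  im=grab(n)
go([.6608,-.0138,.406],Rt(70))
a=cv2.resize(load('scene')['pixels'][195:245,235:275],None,fx=10,fy=10,interpolation=2);b=cv2.resize(load('side')['pixels'][160:210,215:255],None,fx=10,fy=10,interpolation=2)
cv2.imwrite('pics/d6.png',np.hstack([a,b]))
"
```

```text
t 11.78 pos [ 0.6606 -0.0146  0.4673] need cm [-0.    0.08  6.13] turn [ 0.    -0.003  0.004] F [-1.   0.  -0.9] grip 0.267
```

View pics/d6.png

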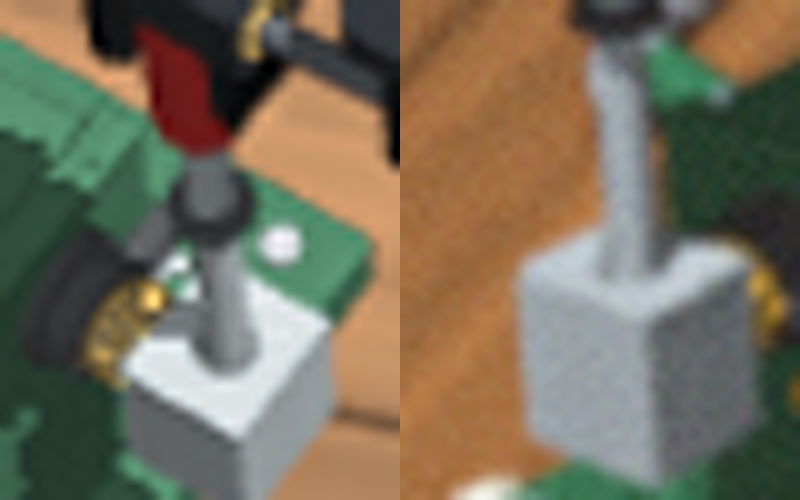

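The rod tip has entered the hole in both views (around (258,231) scene and (238,187) side) with no contact force. I'll continue down.

>>> {"op": "play_rows", "data": {
  "targets": "0 0.05 0.5 0 0 0 -1;0 0 0.5 0 0 0 -1;0 0 0.5 0 0 0 -1;0 0 0.5 0 0 0 -1;0 0 0.5 0 0 0 -1"
}}

```text
time: 12.4
position: [0.6608, -0.0142, 0.4411]
tool_rot: [-0.539, -3.093, -0.001]
ft_force: [0.7, -0.8, -1.3]
grip_width: 0.266
```

```bash
python3 -c "
from h import *
go([.6608,-.0138,.406],Rt(70))
print(ctrl.get_state()['torque'])"
```

```text
t 12.4 pos [ 0.6608 -0.0142  0.4411] need cm [0.01 0.04 3.51] turn [ 0.    -0.002  0.004] F [ 0.7 -0.8 -1.3] grip 0.266
[-0.07949785 -0.05249897  0.0466993 ]
```

>>> {"op": "play_rows", "data": {
  "targets": "0 0.03 0.5 0 0 0 -1;0 0 0.5 0 0 0 -1;0 0 0.5 0 0 0 -1;0 0 0.5 0 0 0 -1;0 0 0.5 0 0 0 -1;0 0 0.4 0 0 0 -1"
}}

```text
time: 13.15
position: [0.6608, -0.0141, 0.4099]
tool_rot: [-0.539, -3.093, -0.0]
ft_force: [-0.6, -1.0, -1.5]
grip_width: 0.268
```

```bash
python3 -c "
from h import *
go([.6608,-.0138,.406],Rt(70))
print(ctrl.get_state()['torque'])
for n in ['scene','side']:
  im=grab(n)
a=cv2.resize(load('scene')['pixels'][195:245,235:275],None,fx=10,fy=10,interpolation=2);b=cv2.resize(load('side')['pixels'][160:210,215:255],None,fx=10,fy=10,interpolation=2)
cv2.imwrite('pics/d7.png',np.hstack([a,b]))
"
```

```text
t 13.15 pos [ 0.6608 -0.0141  0.4099] need cm [0.01 0.03 0.39] turn [-0.    -0.002  0.004] F [-0.6 -1.  -1.5] grip 0.268
[-0.12720487 -0.00392965  0.00319535]
```

View pics/d7.png

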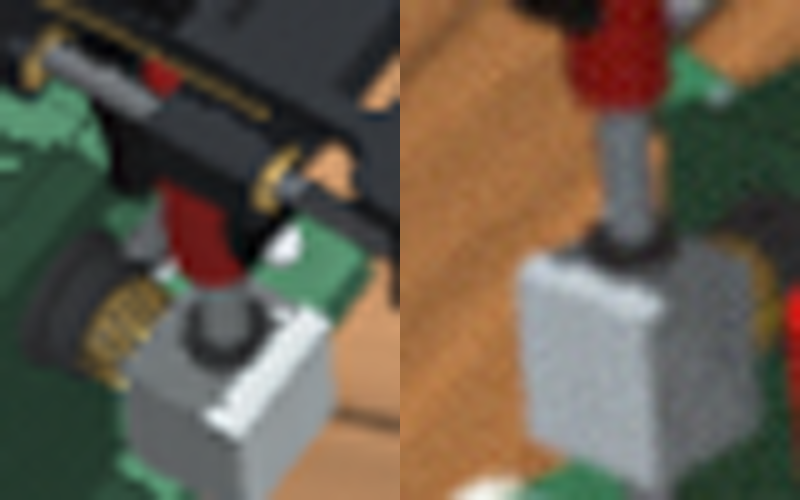

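>>> {"op": "play_rows", "data": {
  "targets": "0 0.02 0.2 0 0 0 -1;0 0 0.2 0 0 0 -1;0 0 0.1 0 0 0 -1"
}}

```text
time: 13.62
position: [0.6608, -0.0141, 0.4059]
tool_rot: [-0.54, -3.094, -0.0]
ft_force: [-2.2, -0.0, 6.2]
grip_width: 0.269
```

>>> {"op": "play_rows", "data": {
  "targets": "0 0 0.15 0 0 0 -1;0 0 0.15 0 0 0 -1"
}}

```text
time: 13.88
position: [0.6606, -0.0142, 0.4058]
tool_rot: [0.54, 3.095, 0.002]
ft_force: [-3.0, -0.7, 6.0]
grip_width: 0.269
```

```bash
cat >> h.py <<'E'
def lean():
    s=ctrl.get_state();R=Ro.from_rotvec(s['tool_rot']).as_matrix();f=np.array([-.940,.342,0]);y=np.array([.342,.940,0])
    piv=np.array([.6606,-.0140,.138]);d=s['position']-piv
    th=np.arctan2(-R[:,2]@f,-R[:,2]@[0,0,-1]*-1) ; r=np.hypot(d@f,d[2]);ph=np.arctan2(d@f,d[2])
    # desired: TCP = piv + .268*(sin th f + cos th z)
    T=piv+.268*(np.sin(th)*f+np.cos(th)*np.array([0,0,1]));e=R.T@(T-s['position'])
    print('t',round(float(s['time']),2),'tool lean',th.round(3),'tcp polar',ph.round(3),'r',r.round(4),'lat',(d@y).round(4),'tooly',(R[:,1]).round(3),'fix cm',(e*100).round(2),'F tool',(R.T@s['ft_force']).round(1),'M',np.round(s['torque'],1),'q',np.round(s['joint_positions'],2),'grip',round(float(s['grip_width']),3))
E
python3 -c "
from h import *
lean()"
```

```text
t 13.88 tool lean -0.0 tcp polar -0.0 r 0.2678 lat -0.0002 tooly [0.338 0.941 0.001] fix cm [ 0.    0.02 -0.02] F tool [ 2.6 -1.7 -6. ] M [-0.1  0.8 -0. ] q [-0.32  0.35  0.4   1.43 -0.14  1.38  1.31] grip 0.269
```

>>> {"op": "play_rows", "data": {
  "targets": "0 0 0.05 0 0 0 -1;0.3 0 0.05 0 -0.01 0 -1;0.6 0 0.05 0 -0.02 0 -1;0.8 0 0.05 0 -0.03 0 -1;0.8 0 0.05 0 -0.03 0 -1",
  "newtons": 50
}}

```text
time: 14.5
position: [0.6364, -0.006, 0.405]
tool_rot: [0.524, 2.998, -0.022]
ft_force: [-1.5, -0.2, 4.6]
grip_width: 0.265
```

```bash
python3 -c "
from h import *
lean()"
```

```text
t 14.5 tool lean 0.099 tcp polar 0.095 r 0.2682 lat -0.0007 tooly [0.339 0.941 0.003] fix cm [0.1  0.07 0.02] F tool [ 0.9 -0.7 -4.7] M [-0.2  0.8 -0. ] q [-0.37  0.26  0.4   1.55 -0.07  1.26  1.25] grip 0.265
```

>>> {"op": "play_rows", "data": {
  "targets": "1.1 0.05 0.05 0 -0.04 0 -1;1.1 0 0.05 0 -0.04 0 -1;1.1 0 0.05 0 -0.04 0 -1;1.1 0 0.05 0 -0.04 0 -1"
}}

```text
time: 15.0
position: [0.5937, 0.0091, 0.397]
tool_rot: [0.494, 2.832, -0.062]
ft_force: [-1.0, -0.9, 2.9]
grip_width: 0.264
```

```bash
python3 -c "
from h import *
lean()
for n in ['scene','side']:
  im=grab(n)
a=cv2.resize(load('scene')['pixels'][180:255,215:275],None,fx=6.6,fy=6.6,interpolation=2);b=cv2.resize(load('side')['pixels'][140:215,205:265],None,fx=6.6,fy=6.6,interpolation=2)
cv2.imwrite('pics/d8.png',np.hstack([a,b]))
"
```

```text
t 15.0 tool lean 0.27 tcp polar 0.267 r 0.2685 lat -0.0012 tooly [0.338 0.941 0.004] fix cm [0.09 0.12 0.05] F tool [-0.1 -1.2 -2.9] M [-0.4  0.6 -0.2] q [-0.45  0.11  0.39  1.74  0.07  1.05  1.12] grip 0.264
```

View pics/d8.png

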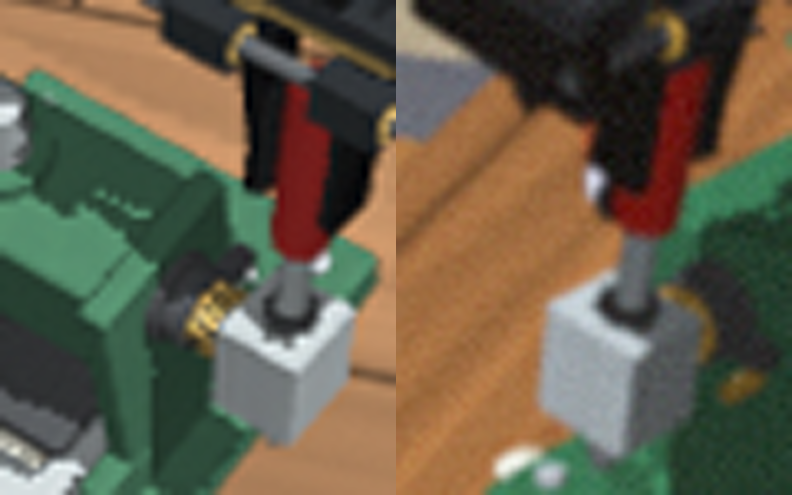

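>>> {"op": "play_rows", "data": {
  "targets": "1.1 0.1 0.05 0 -0.04 0 -1;1.1 0.05 0.05 0 -0.04 0 -1;1.1 0 0.05 0 -0.04 0 -1;1.1 0 0.05 0 -0.04 0 -1"
}}

```text
time: 15.6
position: [0.5552, 0.0231, 0.3825]
tool_rot: [0.47, 2.672, -0.098]
ft_force: [-1.4, -2.3, 4.5]
grip_width: 0.267
```

```bash
python3 -c "
from h import *
lean()
"
```

```text
t 15.6 tool lean 0.433 tcp polar 0.429 r 0.2688 lat -0.0012 tooly [0.34  0.94  0.004] fix cm [0.12 0.12 0.08] F tool [-1.4 -2.6 -4.3] M [-0.3  1.  -0.2] q [-0.51 -0.02  0.35  1.92  0.27  0.87  0.93] grip 0.267
```

>>> {"op": "play_rows", "data": {
  "targets": "1.1 0.1 0.05 0 -0.04 0 -1;1.1 0.05 0.05 0 -0.04 0 -1;0.9 0 0.05 0 -0.03 0 -1;0.6 0 0.05 0 -0.02 0 -1"
}}

```text
time: 16.1
position: [0.5255, 0.0341, 0.3654]
tool_rot: [0.451, 2.539, -0.125]
ft_force: [-1.2, -1.3, 5.4]
grip_width: 0.264
```

```bash
python3 -c "
from h import *
lean()
"
```

```text
t 16.1 tool lean 0.568 tcp polar 0.563 r 0.2689 lat -0.001 tooly [0.343 0.939 0.004] fix cm [0.14 0.1  0.09] F tool [-2.4 -1.6 -4.9] M [-0.2  0.9 -0.2] q [-0.53 -0.1   0.29  2.05  0.48  0.75  0.71] grip 0.264
```

>>> {"op": "play_rows", "data": {
  "targets": "0.6 0.05 0.08 0 -0.02 0 -1;0.6 0 0.08 0 -0.02 0 -1;0.6 0 0.08 0 -0.02 0 -1"
}}

```text
time: 16.48
position: [0.5128, 0.039, 0.3564]
tool_rot: [0.444, 2.478, -0.137]
ft_force: [-5.8, 0.4, 9.1]
grip_width: 0.269
```

```bash
python3 -c "
from h import *
lean()
"
```

```text
t 16.48 tool lean 0.63 tcp polar 0.623 r 0.269 lat -0.0008 tooly [0.346 0.938 0.006] fix cm [0.18 0.07 0.09] F tool [ -0.9  -1.6 -10.6] M [-0.1  1.5 -0.4] q [-0.52 -0.13  0.26  2.11  0.6   0.71  0.58] grip 0.269
```

>>> {"op": "play_rows", "data": {
  "targets": "0.6 0 0.08 0 -0.02 0 -1;0.6 0 0.08 0 -0.02 0 -1"
}}

```text
time: 16.73
position: [0.5046, 0.0422, 0.3498]
tool_rot: [0.44, 2.437, -0.144]
ft_force: [-6.4, -0.4, 9.5]
grip_width: 0.265
```

```bash
python3 -c "
from h import *
lean()
"
```

```text
t 16.73 tool lean 0.671 tcp polar 0.664 r 0.269 lat -0.0006 tooly [0.348 0.938 0.007] fix cm [0.18 0.05 0.09] F tool [ -1.4  -2.5 -11.1] M [-0.2  1.5 -0.5] q [-0.52 -0.15  0.23  2.15  0.68  0.68  0.49] grip 0.265
```

>>> {"op": "play_rows", "data": {
  "targets": "0.5 0 0.05 0 -0.01 0 -1;0.5 0 0.05 0 -0.01 0 -1"
}}

```text
time: 16.98
position: [0.4997, 0.0437, 0.3458]
tool_rot: [0.438, 2.411, -0.147]
ft_force: [7.5, -4.0, 3.8]
grip_width: 0.263
```

```bash
python3 -c "
from h import *
lean()
for n in ['scene','side']:
  im=grab(n)
a=cv2.resize(load('scene')['pixels'][180:255,215:275],None,fx=6.6,fy=6.6,interpolation=2);b=cv2.resize(load('side')['pixels'][140:215,205:265],None,fx=6.6,fy=6.6,interpolation=2)
cv2.imwrite('pics/d9.png',np.hstack([a,b]))
lean()
"
```

```text
t 16.98 tool lean 0.697 tcp polar 0.689 r 0.2691 lat -0.0008 tooly [0.349 0.937 0.009] fix cm [0.23 0.07 0.11] F tool [-8.9 -1.1  2.5] M [-0.4  0.  -0.3] q [-0.51 -0.16  0.21  2.17  0.73  0.66  0.43] grip 0.263
t 17.07 tool lean 0.697 tcp polar 0.689 r 0.2692 lat -0.0008 tooly [0.349 0.937 0.009] fix cm [0.23 0.08 0.11] F tool [-7.2 -1.3 -0.1] M [-0.2  0.2 -0.2] q [-0.51 -0.16  0.21  2.17  0.73  0.66  0.44] grip 0.267
```

View pics/d9.png

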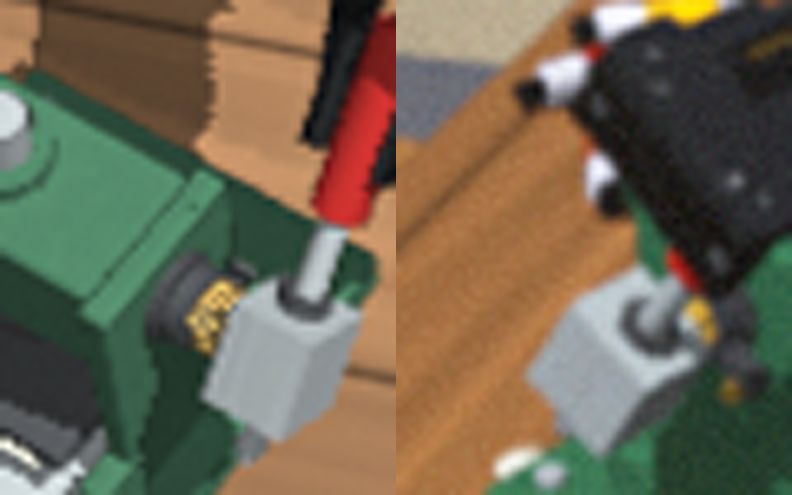

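```bash
cat > hub.py <<'E'
from h import *
f=np.array([-.940,.342,0]);y=np.array([.342,.940,0])
piv=np.array([.6606,-.0140,.138])
def hubang():
    for n in['scene','side']:
        im=load(n);P=pts(im)-piv;m=(im['depth']>0)&(np.abs(P@y)<.0205)&(np.linalg.norm(P,axis=-1)<.034)
        hsv=cv2.cvtColor(im['pixels'],cv2.COLOR_BGR2HSV);m&=hsv[...,1]<70
        q=P[m];F=q@f;Z=q[:,2];Y=q@y
        best=[]
        # profile in (f,z) plane: hub square cross-section 40(x)x44(z); top face points lie on F sin+Z cos =.022
        for th in np.arange(-.1,.8,.005):
            a=F*np.sin(th)+Z*np.cos(th);b=F*np.cos(th)-Z*np.sin(th)
            r=np.minimum(np.abs(a-.022),np.abs(np.abs(b)-.020));r=np.minimum(r,np.abs(np.abs(Y)-.018));best.append((np.mean(np.clip(r,0,.004)),th))
        best=np.array(best);k=best[:,0].argsort()[:3];print(n,len(q),'hub th',best[k,1].round(3),best[k,0].round(5))
hubang()
E
python3 hub.py
python3 - <<'E'
from h import *
im=load('scene');cv2.imwrite('pics/s10.png',im['pixels']);
E
```

```text
scene 398 hub th [0.595 0.59  0.6  ] [0.00169 0.00169 0.00169]
side 431 hub th [0.62  0.615 0.625] [0.00131 0.00131 0.00131]
```

View pics/s10.png

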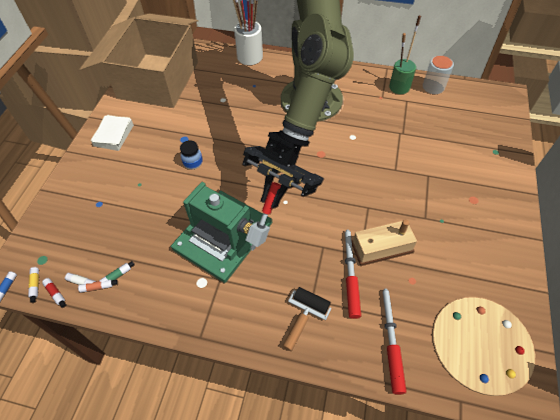

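>>> {"op": "play_rows", "data": {
  "targets": "0.6 0 0.1 0 0 0 -1;0.6 0 0.1 0 0 0 -1"
}}

```text
time: 17.32
position: [0.4972, 0.0441, 0.3438]
tool_rot: [0.44, 2.396, -0.144]
ft_force: [8.7, -6.1, 8.2]
grip_width: 0.264
```

```bash
cat > chk.py <<'E'
from h import *
import sys
lean()
for n in ['scene','side','wrist']:
  im=grab(n)
a=cv2.resize(load('scene')['pixels'][160:260,220:320],None,fx=4,fy=4,interpolation=2);b=cv2.resize(load('side')['pixels'][130:230,200:300],None,fx=4,fy=4,interpolation=2)
cv2.imwrite(f'pics/e{sys.argv[1]}.png',np.hstack([a,b]))
cv2.imwrite(f'pics/es{sys.argv[1]}.png',load('scene')['pixels'])
cv2.imwrite(f'pics/ed{sys.argv[1]}.png',load('side')['pixels'])
lean()
E
python3 chk.py 1; python3 hub.py
```

```text
t 17.32 tool lean 0.711 tcp polar 0.7 r 0.2691 lat -0.0013 tooly [0.35  0.936 0.014] fix cm [0.3  0.12 0.11] F tool [-13.2  -2.5   0.5] M [-1.  -0.9 -0.5] q [-0.51 -0.16  0.21  2.18  0.76  0.65  0.4 ] grip 0.264
t 17.48 tool lean 0.711 tcp polar 0.7 r 0.2692 lat -0.0013 tooly [0.35  0.936 0.014] fix cm [0.3  0.13 0.11] F tool [-13.8  -1.3   0.3] M [-0.9 -0.8 -0.5] q [-0.51 -0.16  0.21  2.18  0.76  0.65  0.4 ] grip 0.264
scene 396 hub th [0.595 0.59  0.6  ] [0.00158 0.00158 0.00158]
side 426 hub th [0.58  0.575 0.585] [0.0013 0.0013 0.0013]
```

View pics/e1.png

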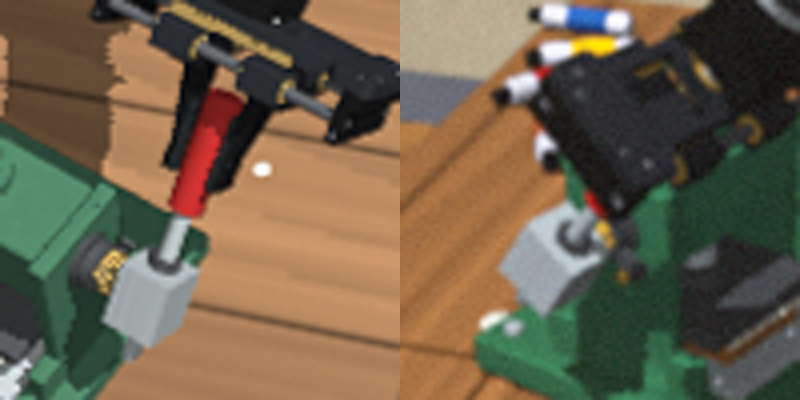

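View pics/ed1.png

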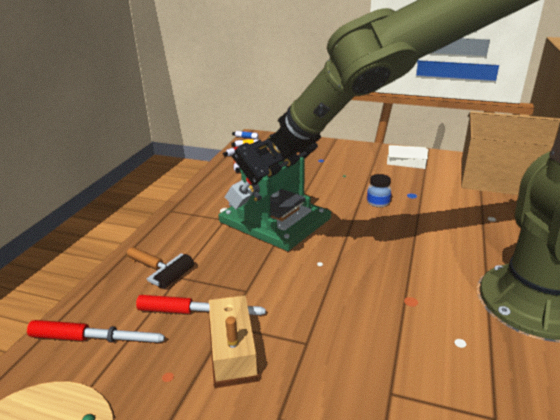

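Run:
```python
from meas import *
from hub import f,y,piv
im=load('scene');u,v=redbar('scene',im,(270,200))
print(len(u),u.min(),u.max(),v.min(),v.max())
# midline of handle: rows with full width
cs=[(u[v==r].mean(),r,(v==r).sum()) for r in range(v.min(),v.max()+1)];cs=np.array(cs)
print(cs[::3].round(1))
k=(cs[:,1]>v.min()+9)&(cs[:,1]<v.max()-5);A=np.polyfit(cs[k,1],cs[k,0],1)
c,d0=ray(im,np.polyval(A,190),190);_,d1=ray(im,np.polyval(A,210),210);n=np.cross(d0,d1)
d=np.cross(n,y);d/=np.linalg.norm(d);d*=np.sign(d[2]);print('bar lean in press plane',np.arctan2(d@f,d[2]))
# scatter points of red depth
P=pts(im)[v,u]-piv;q=np.stack([P@f,P[:,2]],1);q=q[np.linalg.norm(q,axis=1)<.2];q0=q.mean(0);w=np.linalg.svd(q-q0)[2][0];print('depth PCA lean',np.arctan2(w[0],w[1])%np.pi,'radial',np.arctan2(*q0))
# moved objects
a=cv2.imread('pics/scene0.png').astype(int);b=load('scene')['pixels'].astype(int);df=np.abs(a-b).max(-1)>40
print('diff roller',df[285:350,280:332].sum(),'jar',df[140:170,178:206].sum(),'scraper',df[215:240,396:412].sum())
```

```text
scene 396 hub th [0.595 0.59  0.6  ] [0.00158 0.00158 0.00158]
side 426 hub th [0.58  0.575 0.585] [0.0013 0.0013 0.0013]
271 262 280 182 214
[[273.5 182.    4. ]
 [275.5 185.   10. ]
 [274.5 188.   10. ]
 [272.5 191.    8. ]
 [271.5 194.    8. ]
 [270.  197.    9. ]
 [269.  200.    9. ]
 [268.  203.    7. ]
 [267.  206.    7. ]
 [267.  209.    9. ]
 [266.5 212.    8. ]]
bar lean in press plane 0.6354716869273135
depth PCA lean 0.7253263111640038 radial 0.6135886836453907
diff roller 30 jar 0 scraper 79
```

Run:
```python
from h import *
a=cv2.imread('pics/scene0.png');b=load('scene')['pixels'];c=cv2.imread('pics/side0.png');d=load('side')['pixels']
A=np.hstack([cv2.resize(x[205:355,275:425],(400,300) ) for x in(a,b)]);B=np.hstack([cv2.resize(x[240:390,120:270],(400,300)) for x in(c,d)])
cv2.imwrite('pics/cmp.png',np.vstack([A,B]))
for n,x in(('scene',None),('side',None)):
    im=load(n);P=pts(im);sc=(P[...,2]>.075)&(np.hypot(P[...,0]-.53,P[...,1]-.35)<.05)&(P[...,2]<.125);print(n,'scr',sc.sum(),P[sc].mean(0),P[sc].max(0))
lean()
```

```text
scene scr 90 [0.52922149 0.34788941 0.10261224] [0.53555365 0.35818256 0.12182059]
side scr 251 [0.52310264 0.35483089 0.10065179] [0.53414731 0.36053497 0.11930114]
t 17.48 tool lean 0.711 tcp polar 0.7 r 0.2692 lat -0.0013 tooly [0.35  0.936 0.014] fix cm [0.3  0.13 0.11] F tool [-13.8  -1.3   0.3] M [-0.9 -0.8 -0.5] q [-0.51 -0.16  0.21  2.18  0.76  0.65  0.4 ] grip 0.264
```

View pics/cmp.png

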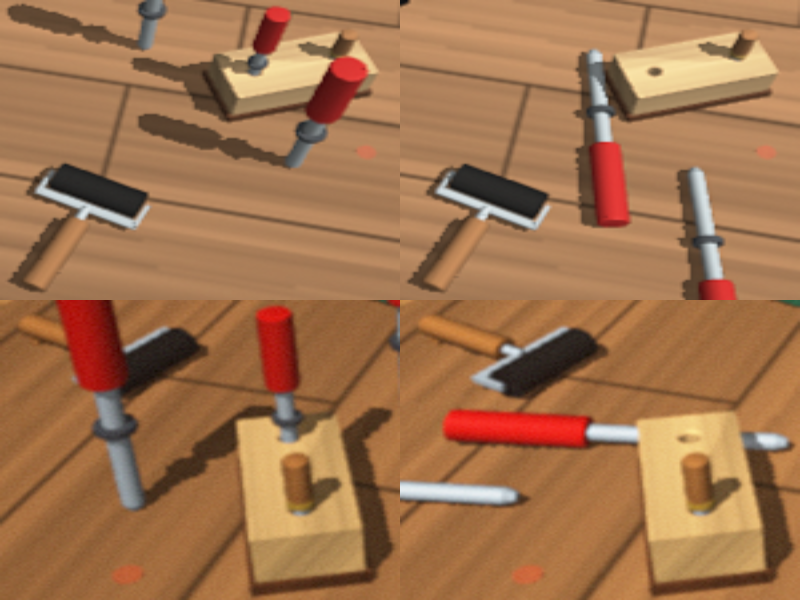

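Run:
```python
from h import *
lean(); print(ctrl.close_job())
```

```text
t 17.48 tool lean 0.711 tcp polar 0.7 r 0.2692 lat -0.0013 tooly [0.35  0.936 0.014] fix cm [0.3  0.13 0.11] F tool [-13.8  -1.3   0.3] M [-0.9 -0.8 -0.5] q [-0.51 -0.16  0.21  2.18  0.76  0.65  0.4 ] grip 0.264
the job is handed in; nothing more can be done
None
```

I took the small red-handled bar out of the block and put it down through the eye until its collar sat on the hub (about 6 N, TCP at the predicted height). I then drew the hub forward slowly to its stop and handed the job in at 17.5 s, still gripping and pushing about 14 N forward. No verdict came back, so the result rests on my own checks.

**Last checks:**
- **Hub angle:** the scene view gave about 0.595 rad and the side view about 0.58 rad, down from about 0.62 just before the final push. All are beyond 0.56, but they disagree by up to 0.04.
- **At the stop:** the last two rows asked for 12 mm and the tool moved about 3 mm, with the force rising to about 13 N. That fits the hub being against its stop.
- **Collar:** it still looks seated on the hub's face.
- **Bar lean:** the handle's outline gave about 0.64 rad, within the 0.06 rad of play. A rougher depth fit gave 0.73, and the tool itself leans 0.71, so the bar has probably turned a little in the grip.
- **Things to leave alone:** the scraper, ink jar and ink roller are unmoved in before-and-after pictures.

**What went wrong:** the two large look-alike bars toppled at some point while I carried the bar or leaned the hub. I most likely brushed one and it knocked over the other, but I did not see it happen. They lie on the table and touch nothing protected. The wrist force stayed low at every reading, but I have no direct measure of any force on the gripper's body.

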